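Re-home and set the sunken arc-trim knob of a welding remote

TASK

Re-home the arc trim on the blue welding remote: turn the black knob down in its well clockwise (seen from above) until you clearly feel it come up against its end stop, gently, without forcing the stop, then turn it back so that its white stripe points at the orange mark beside the well. Let go and press the green button fully down to store the setting. Do not jam your fingers against the box, and leave the things lying around it where they are.

Things in the scene. Friction and masses are not known exactly. Their poses are not given: they have to be found in the camera images.
- box: Blue welding remote, fixed to the table, 150 (x) x 210 (y) x 75 mm high, black corners. Origin: centre of its underside; z up. A round well 68 mm in diameter and 42 mm deep is sunk in its flat top, centre at x 0, y +45 mm in this frame; the orange mark is on the top, straight to +x of the well's centre (44 mm off). The green button stands on the top at x 0, y -60 mm.
- trim_grip (a point): Centre to grip of the black trim knob, on its vertical axis, amid the well: an upright flat-sided bar 26 mm long (x), 16 thick (y: pinch across), 27 tall. Its top is 5 mm, this point 16 mm below the box top; the bar's underside is 10 mm, this point 26 mm above the well's floor. 26 mm are free from each flat side to the wall. White stripe on top at its +x end. z up. Stays where left.
- stop_ring (a joint): Wind-up of the knob's spring-cushioned end stop, rad, clockwise positive, 0 at rest: 0.67 rad per N m on the knob (0.013 from running friction alone). Up against the stop: over 0.04 (0.06 N m); forced: beyond 0.2 (0.3 N m). The stop lies 28 to 64 degrees clockwise of where the knob starts and 37 to 78 past the orange mark, elsewhere each time: it must be felt.
- store_top (a point): Centre of the top face of the round green push button (28 mm diameter, 18 mm above the box top, on a black collar 12 mm high). Pressed straight down.
- store (a joint): Travel of the green button, m, 0 when out, 0.006 fully down; a spring that takes 5 N to push it fully down and returns it.
- tube: Bystander: square aluminium tube offcut, 160 (x) x 40 x 40 mm, lying on the table. Origin: centre of its underside.
- tin: Bystander: small round yellow tin with red cap, 60 mm diameter, 70 mm high. Origin: centre of its underside.
- scraper: Bystander: scraper, black handle, 210 mm long (x; handle to -x, blade 50 mm wide to +x), 22 mm high, lying on the table. Origin: on the table, 110 mm from the handle's end.

How it is judged:
On the way, in this order (a step that is already met when the one before it is completed fails the run):
1. the knob has come up against its end stop (value of joint stop_ring above 0.04 rad), for 0.1 s.
2. the knob is turned back to the orange mark, within 8 degrees (angle between the x axis of trim_grip and the x axis of box, either way round below 0.14 rad), for 0.2 s.
3. the green button is pressed fully down (value of joint store above 0.005 m), for 0.05 s.
At the end, for the whole second after the job is handed in: The knob is left with its stripe pointing at the orange mark, within 8 degrees, and the green button is out again (angle between the x axis of trim_grip and the x axis of box, either way round below 0.14 rad and value of joint store below 0.0015 m); the robot touches nothing.
It fails at once if the end stop is forced (wound up beyond 0.2 rad, 0.3 N m) (value of joint stop_ring above 0.2 rad).
It fails at once if the fingers are jammed against the box (over 20 N) (contact force between any of the fingers, the arm and box above 20 N).
It fails at once if a bystander is shifted by more than 20 mm (distance of any of tube, tin, scraper from where it was at the start of the episode above 0.02 m).
It also fails if it takes over 64 s, if anything falls off the work surface, if the arm or the gripper's body presses on something with over 40 N, if the wrist force passes 120 N, or if a joint passes its speed limit or range.

ROBOT

A 7-joint arm with a two-finger parallel gripper is mounted at the origin on the work surface. World frame = base frame: x ahead of the robot, y to its left, z up, the work surface at z = 0. Lengths are in m, angles in rad, forces in N, time in s.
With the tool pointing down it reaches from about 0.4 to 0.85 m from the base axis. Payload 4.5 kg.
Tool frame: the origin (TCP) lies midway between the tips of the shut fingers; the grasp point (between the pads) lies 19 mm behind it; z points along the fingers, y is the direction in which the jaws open and shut (so a half turn about z gives the same grasp; the last joint's range is limited). The gripper opens to 88 mm and grips with 3 to 60 N. Pads are 18 mm wide; open, the fingers measure 123 mm over their backs; the gripper's body (75 mm by 187 mm) begins 45 mm behind the grasp point.
Start: joints at [-1.116, 0.689, -0.195, 1.565, 0.157, 0.902, -0.215], TCP at [0.255, 0.571, 0.239] pointing down, gripper open.
Joint ranges: [-3.01, 3.01], [-0.46, 2.08], [-1.47, 1.51], [0.13, 2.56], [-1, 4.14], [0.04, 2.09], [-2.66, 2.66]. Speed limits (rad/s): [2.57, 2.57, 3.14, 3.14, 3.14, 3.14, 3.14].

INTERFACE

Orientations are given as a 3x3 rotation matrix whose columns are the frame's x, y, z axes.
In Python, from bench import robot gives the robot as it stands.
- The arm moves only by the tool apply_moves, never from a script. Its argument "series" is a list of rows, each a list of 6 numbers: the shift along the world's x, y, z in mm, then the turn, a rotation vector about the world's x, y, z in rad. A call has 1 to 20 rows; each row shifts and turns the commanded pose from where the row before left it; what a row does not reach is not made up. A row lasts 1/12 s, in which the tool goes at most 41.7 mm and 7.16 degrees, less where a joint would pass 70% of its speed; a pose out of reach is approached as far as the arm can. A call with a gripper value outside its range is refused whole. "hand" is the closure in counts, from 0 (fully open) to 255 (shut), set as the call begins (left out, the last holds). The fingers move at their own pace and stop on an object; "grip_force" is the grip in N (left out, the last holds). Time passes only in rows, so rows that do not move let the fingers close. It gives the time, the measured TCP pose, the force and the opening at its end, in the units of the state.
- robot.get_state(): the state, without advancing time (a new reading comes with each control period).
- robot.capture(name): name is "scene" or "top" or "wrist"; returns a dict with "color" (420x560x3 uint8, red, green, blue), "fov_y" (degrees; the focal length in pixels is half the picture's height over the tangent of half this angle, whatever the lens; pixels are square), "cx", "cy" (the principal point, pixels), "R" (3x3) and "t" (3): a world point X has camera coordinates R X + t; the wrist camera has in their place "mount" (4x4, takes a point from camera to tool coordinates, whose origin is the TCP and whose axes are the flange's). Camera axes: x right, y down, z forward; pixel columns grow to the right and rows downward; lengths in m; the calibration is good to about 2 mm. A picture is of the moment at which its call begins: read the wrist's pose just before it. There is no depth.
- robot.finish_job(): hands the job in, once; it reports no verdict.
The state is a dict: "time_s": time; "qpos": joint angles; "dq": joint speeds; "effort": joint torques, N m; "eef_pos": TCP position; "ee_rot": TCP orientation; "ft_force": force on the tool from outside, world axes, zero at the start; "torque": the same for the moment, N m; "opening": opening from 0.0 (shut) to 1.0 (fully open).
Only numpy, scipy, OpenCV 4.12 (cv2) and the standard library are available. Lean on these libraries where they do the work, as an engineer would, in place of code of your own. Each camera call takes 0.05 s, during which the arm holds its last target. There are 200 camera calls.

## Working session

There is one attempt and no reset: what is moved stays moved. The work goes in short steps, Python scripts to look and compute and a tool call to move; the robot and the scene stay as the last step left them, time stands still between calls to the robot, and variables do not carry over. Pictures are saved under pics/ and viewed, about 8 in all and at most 12, crops included, and the job is handed in when it is done.

Besides the shell and the picture viewer there is one more tool, called as a command line: name --pt "numbers of a row" for each row, then --argument value for the rest. apply_moves: Moves the arm, as the interface text tells. Its arguments: {"type":"object","properties":{"series":{"type":"array","items":{"type":"array","items":{"type":"number"}}},"hand":{"type":"number"},"grip_force":{"type":"number"}},"required":["series"]}

```bash
mkdir -p pics; ls
cat > h.py <<'E'
import numpy as np,cv2
from bench import robot
def ray(c,u,v):
    f=c['color'].shape[0]/2/np.tan(np.radians(c['fov_y'])/2)
    d=np.array([(u-c['cx'])/f,(v-c['cy'])/f,1.])
    if 'R' in c and c.get('R') is not None:
        R=np.array(c['R']);t=np.array(c['t']);return -R.T@t,R.T@d
    M=np.array(c['mount']);s=c['s'];E=np.array(s['ee_rot']);p=np.array(s['eef_pos'])
    return p+E@M[:3,3],E@M[:3,:3]@d
def onz(c,u,v,z):
    o,d=ray(c,u,v);return o+d*(z-o[2])/d[2]
def cap(n,save=None):
    s=robot.get_state();c=robot.capture(n);c['s']=s
    if save: cv2.imwrite('pics/'+save+'.png',c['color'][:,:,::-1])
    return c
def st():
    s=robot.get_state()
    for k in ['time_s','qpos','eef_pos','ee_rot','ft_force','torque','opening']:print(k,np.round(s[k],4).tolist())
    return s
E
python3 - <<'E'
from h import *
import pickle
st()
a=cap('top');b=cap('scene')
pickle.dump((a,b),open('ab.pkl','wb'))
for c in(a,b):print({k:np.round(v,3).tolist() for k,v in c.items() if k not in('color','s')})
cv2.imwrite('pics/top.png',a['color'][:,:,::-1]);cv2.imwrite('pics/scene.png',b['color'][:,:,::-1])
E
```

```text
pics
time_s 0.0
qpos [-1.1162, 0.69, -0.1945, 1.5664, 0.1573, 0.9025, -0.2151]
eef_pos [0.2551, 0.5699, 0.2379]
ee_rot [[-0.9128, 0.4084, -0.0006], [0.4084, 0.9128, -0.0018], [-0.0001, -0.0019, -1.0]]
ft_force [0.3325, -0.3428, -0.2268]
torque [0.0159, -0.0135, -0.0442]
opening 0.9982
{'fov_y': 57.701, 'cx': 276.02, 'cy': 208.518, 'R': [[-0.197, -0.98, -0.004], [-0.959, 0.194, -0.205], [0.202, -0.036, -0.979]], 't': [0.147, 0.583, 0.612]}
{'fov_y': 42.917, 'cx': 276.363, 'cy': 202.253, 'R': [[-0.602, 0.799, -0.019], [0.601, 0.437, -0.669], [-0.526, -0.414, -0.743]], 't': [0.341, -0.326, 1.562]}
```

View pics/top.png

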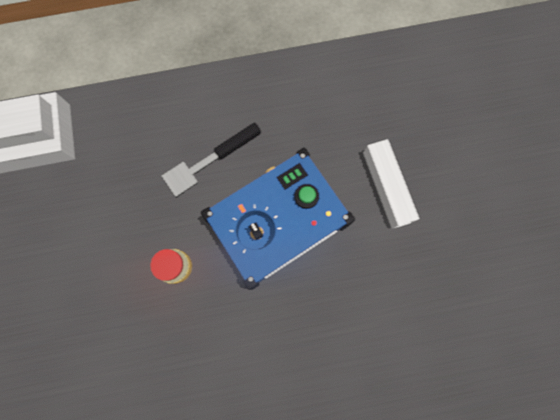

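View pics/scene.png

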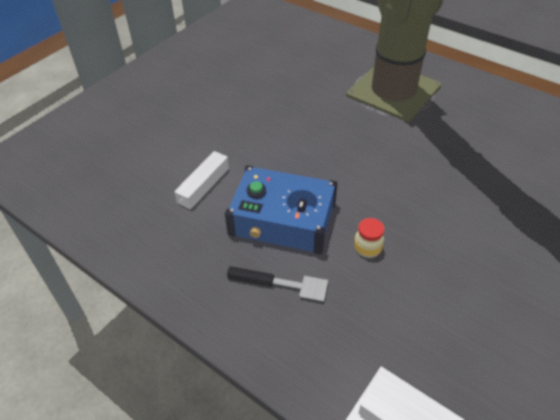

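The top view shows the box with the well at about (255,231), the orange mark at (241,209) and the button at (307,195). The scraper, tin and tube are clear of it. Next I turn these pixels into positions.

```bash
cat > m.py <<'E'
from h import *
def blob(c,lo,hi,roi,n=1):
    x0,y0,x1,y1=roi
    h=cv2.cvtColor(np.ascontiguousarray(c['color'][y0:y1,x0:x1]),cv2.COLOR_RGB2HSV)
    m=cv2.inRange(h,lo,hi)
    k,l,s,ce=cv2.connectedComponentsWithStats(m)
    o=np.argsort(-s[1:,4])[:n]+1
    return [(ce[i][0]+x0,ce[i][1]+y0,int(s[i,4])) for i in o]
E
python3 - <<'E'
from m import *
import pickle
a,b=pickle.load(open('ab.pkl','rb'))
for c,ro,rg,rr in((a,(232,200,250,218),(290,180,325,212),None),(b,(288,208,306,222),(244,176,270,200),None)):
    o=blob(c,(3,120,120),(20,255,255),ro);g=blob(c,(45,80,60),(85,255,255),rg)
    print(o,g)
    O=onz(c,*o[0][:2],.075);G=onz(c,*g[0][:2],.093);print('orange',O,'green',G,'d',np.linalg.norm((O-G)[:2]),'want',np.hypot(44,105))
    # box frame: G=(0,-60), O=(44,45)
    yaw=np.arctan2(*(O-G)[1::-1])-np.arctan2(105,44);print('yaw',yaw,np.degrees(yaw))
    R=np.array([[np.cos(yaw),-np.sin(yaw)],[np.sin(yaw),np.cos(yaw)]])
    print('well',G[:2]+R@[0,.105],'box',G[:2]+R@[0,.06])
print('knob top', onz(a,255,231,.07))
print('tin',onz(a,167,265,.07),'tube ends',onz(a,378,147,.04),onz(a,405,222,.04),'scraper',onz(a,180,180,0),onz(a,258,128,.02))
c=a;cv2.imwrite('pics/z.png',cv2.resize(c['color'][180:290,195:335,::-1],None,fx=5,fy=5,interpolation=cv2.INTER_CUBIC))
E
```

```text
[(np.float64(241.44), np.float64(208.04), 25)] [(np.float64(306.8433734939759), np.float64(194.19678714859438), 249)]
orange [0.61028312 0.08783489 0.075     ] green [ 0.60784898 -0.02597659  0.093     ] d 0.11383750991717606 want 113.84638773364749
yaw 0.37543389950089967 21.510777927540254
well [0.56934797 0.07171001] box [0.5858484  0.02984432]
[(np.float64(296.6), np.float64(215.2), 5)] [(np.float64(255.74590163934425), np.float64(186.91803278688525), 122)]
orange [0.60813367 0.087388   0.075     ] green [ 0.60689259 -0.02491196  0.093     ] d 0.11230682149973979 want 113.84638773364749
yaw 0.38576708600691645 22.10282590325655
well [0.56738424 0.07237159] box [0.58431639 0.03067864]
knob top [0.56705475 0.07244279 0.07      ]
tin [0.53946398 0.22916065 0.07      ] tube ends [ 0.68289438 -0.18355744  0.04      ] [ 0.5343337 -0.195346   0.04     ] scraper [0.70647548 0.20001302 0.        ] [0.77432714 0.03017619 0.02      ]
```

View pics/z.png

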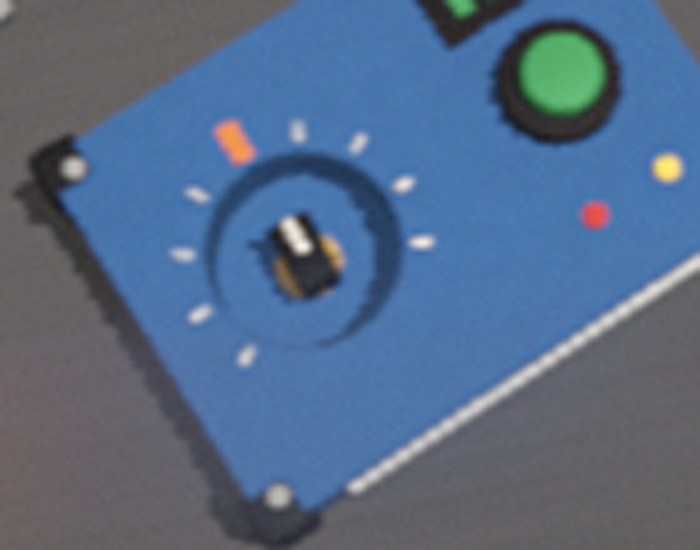

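The stripe sits about 12° clockwise of the mark, which fits the limits given. I move above the well with the jaws partly closed, the tool's y axis across the bar.

apply_moves --pt "15.6 -24.9 -1 0 0 0.03" --pt "15.6 -24.9 -1 0 0 0.03" --pt "15.6 -24.9 -1 0 0 0.03" --pt "15.6 -24.9 -1 0 0 0.03" --pt "15.6 -24.9 -1 0 0 0.03" --pt "15.6 -24.9 -1 0 0 0.03" --pt "15.6 -24.9 -1 0 0 0.03" --pt "15.6 -24.9 -1 0 0 0.03" --pt "15.6 -24.9 -1 0 0 0.03" --pt "15.6 -24.9 -1 0 0 0.03" --pt "15.6 -24.9 -1 0 0 0.03" --pt "15.6 -24.9 -1 0 0 0.03" --pt "15.6 -24.9 -1 0 0 0.03" --pt "15.6 -24.9 -1 0 0 0.03" --pt "15.6 -24.9 -1 0 0 0.03" --pt "15.6 -24.9 -1 0 0 0.03" --pt "15.6 -24.9 -1 0 0 0.03" --pt "15.6 -24.9 -1 0 0 0.03" --pt "15.6 -24.9 -1 0 0 0.03" --pt "15.6 -24.9 -1 0 0 0.03" --hand 191 --grip_force 15

```text
time_s: 1.77
eef_pos: [0.5676, 0.0709, 0.2184]
ee_rot: [[-0.984, -0.18, -0.001], [-0.18, 0.984, -0.0], [0.001, 0.0, -1.0]]
ft_force: [-0.2, 0.5, -0.5]
opening: 0.251
```

Run:
```python
from m import *
import pickle
st()
c=cap('wrist','w1');pickle.dump(c,open('w1.pkl','wb'));print(c['fov_y'],c['cx'],c['cy'],np.round(c['mount'],3).tolist())
```

```text
time_s 1.7667
qpos [0.0518, 0.6693, -0.4369, 1.7428, 0.3697, 0.8127, 1.1914]
eef_pos [0.5676, 0.0709, 0.2184]
ee_rot [[-0.9838, -0.1795, -0.0009], [-0.1795, 0.9838, -0.0001], [0.0009, 0.0, -1.0]]
ft_force [-0.1568, 0.5267, -0.4836]
torque [0.0122, -0.0367, 0.0183]
opening 0.2506
63.59334064223534 281.4453659440414 217.36846082101653 [[-0.0, -0.964, -0.264, 0.068], [1.0, -0.0, 0.001, 0.0], [-0.001, -0.264, 0.964, -0.147], [0.0, 0.0, 0.0, 1.0]]
```

View pics/w1.png

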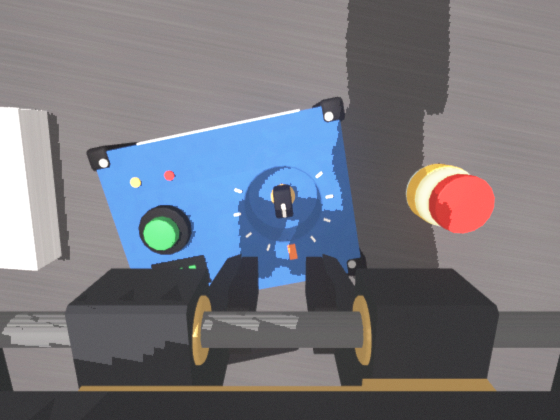

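The wrist view shows the knob at (284,203) with its stripe toward +row, the orange mark at (293,252), the button at (161,234), and the fingers at the bottom. I measure from this view.

Run:
```python
from m import *
import pickle
c=pickle.load(open('w1.pkl','rb'))
o=blob(c,(3,120,100),(15,255,255),(280,238,305,262));g=blob(c,(45,80,60),(85,255,255),(140,210,185,252))
O=onz(c,*o[0][:2],.075);G=onz(c,*g[0][:2],.093);d=(O-G)[:2]
yaw=np.arctan2(d[1],d[0])-np.arctan2(105,44)
R=np.array([[np.cos(yaw),-np.sin(yaw)],[np.sin(yaw),np.cos(yaw)]])
print(o,g,O,G,np.linalg.norm(d),'yaw',np.degrees(yaw),'well',G[:2]+R@[0,.105])
# knob: black bar top (incl. white stripe)
x0,y0,x1,y1=262,176,306,226
im=np.ascontiguousarray(c['color'][y0:y1,x0:x1]);h=cv2.cvtColor(im,cv2.COLOR_RGB2HSV)
w=cv2.inRange(h,(0,0,170),(180,70,255));k=cv2.inRange(h,(0,0,0),(180,110,50))|w
for n,m in(('white',w),('bar',k)):
    ct=max(cv2.findContours(m,0,1)[0],key=cv2.contourArea)
    p=ct[:,0,:].astype(float)+[x0,y0]
    P=np.array([onz(c,u,v,.07)[:2] for u,v in p]).astype(np.float32)
    r=cv2.minAreaRect(P*1000);print(n,len(p),r,cv2.boxPoints(r).round(1).tolist())
v=cv2.resize(im[:,:,::-1],None,fx=8,fy=8,interpolation=0)
cv2.imwrite('pics/k1.png',np.hstack([v,cv2.cvtColor(cv2.resize(k,None,fx=8,fy=8,interpolation=0),8)]))
```

```text
[(np.float64(292.3936170212766), np.float64(251.5), 94)] [(np.float64(160.8542094455852), np.float64(233.11806981519507), 974)] [0.60840325 0.08890187 0.075     ] [ 0.60535082 -0.02526693  0.093     ] 0.11420960044646446 yaw 21.204500677488195 well [0.56737255 0.07262408]
white 30 ((572.7765502929688, 73.66316986083984), (12.966695785522461, 3.5876922607421875), 10.49603271484375) [[566.0999755859375, 74.19999694824219], [566.7000122070312, 70.69999694824219], [579.5, 73.0999984741211], [578.7999877929688, 76.5999984741211]]
bar 30 ((572.7765502929688, 73.66316986083984), (12.966695785522461, 3.5876922607421875), 10.49603271484375) [[566.0999755859375, 74.19999694824219], [566.7000122070312, 70.69999694824219], [579.5, 73.0999984741211], [578.7999877929688, 76.5999984741211]]
```

View pics/k1.png

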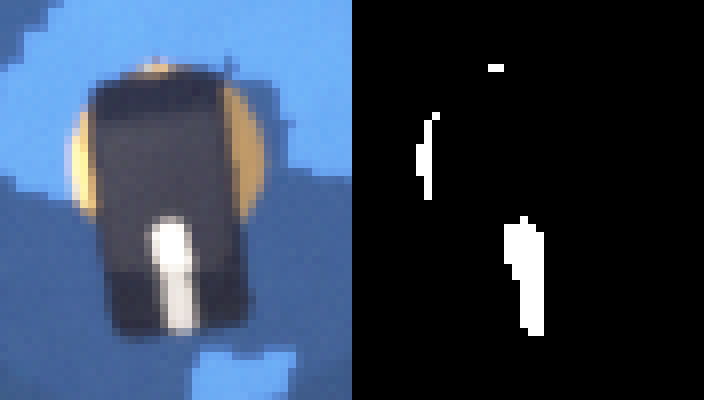

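Bar yaw is about 10.4° and the tool is at 10.3°; the centre is about (567,72.5). I correct sideways, come down to just above the well and look again.

apply_moves --pt "-0.5 1.6 -13 0 0 0" --pt "0 0 -20 0 0 0" --pt "0 0 -20 0 0 0" --pt "0 0 -20 0 0 0" --pt "0 0 -20 0 0 0" --pt "0 0 -20 0 0 0" --pt "0 0 -15 0 0 0" --pt "0 0 0 0 0 0"

```text
time_s: 2.48
eef_pos: [0.5645, 0.0737, 0.0878]
ee_rot: [[-0.984, -0.178, -0.006], [-0.178, 0.984, -0.001], [0.006, -0.0, -1.0]]
ft_force: [0.0, -0.4, -0.3]
opening: 0.249
```

Run:
```python
from m import *
import pickle
st()
c=cap('wrist','w2');pickle.dump(c,open('w2.pkl','wb'))
```

```text
time_s 2.4833
qpos [-0.0227, 0.8519, -0.3242, 1.8412, 0.4898, 0.5344, 1.0781]
eef_pos [0.5645, 0.0737, 0.0878]
ee_rot [[-0.9839, -0.1785, -0.0059], [-0.1785, 0.9839, -0.0014], [0.006, -0.0003, -1.0]]
ft_force [0.0394, -0.3792, -0.3182]
torque [0.0381, -0.0326, -0.028]
opening 0.2491
```

View pics/w2.png

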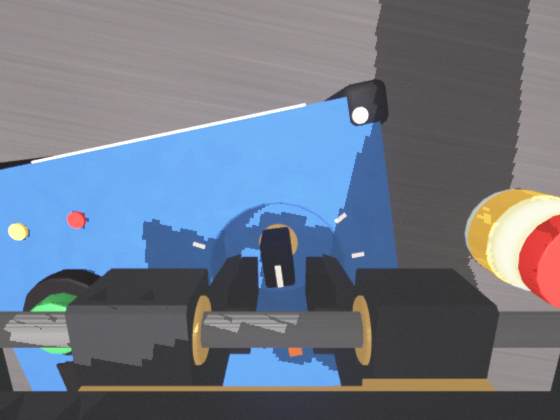

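Run:
```python
from m import *
import pickle
print(np.round(robot.get_state()['eef_pos'],4))
for f,(x0,y0,x1,y1) in(('w1.pkl',(264,184,302,222)),('w2.pkl',(250,222,304,292))):
    c=pickle.load(open(f,'rb'))
    im=c['color'][y0:y1,x0:x1];w=(im.min(2)>170)
    v,u=np.nonzero(w);P=np.array([onz(c,a+x0,b+y0,.07)[:2] for a,b in zip(u,v)])*1000
    # stripe: keep lower part (below bar middle)
    k=v>(y1-y0)*.5;P=P[k]
    l=cv2.fitLine(P.astype(np.float32),cv2.DIST_L2,0,.01,.01).ravel();print('stripe yaw',np.degrees(np.arctan(l[1]/l[0])),P.mean(0),len(P))
    # bar edges per row: dark mask
    d=(im.max(2)<100)|w
    L=[];Rr=[]
    for r in range(int((y1-y0)*.35),int((y1-y0)*.85)):
        q=np.nonzero(im[r].astype(int)[:,2]-im[r].astype(int)[:,0]<45)[0]
        q=q[(im[r][q].max(1)<90)|w[r][q]]
        if len(q)<8: continue
        L.append(onz(c,x0+q[0]-.5,y0+r,.07)[:2]*1000);Rr.append(onz(c,x0+q[-1]+.5,y0+r,.07)[:2]*1000)
    for n,e in(('L',L),('R',Rr)):
        l=cv2.fitLine(np.array(e,np.float32),cv2.DIST_HUBER,0,.01,.01).ravel();print(n,np.degrees(np.arctan(l[1]/l[0])),l[2:])
    v=np.ascontiguousarray(im[:,:,::-1])
cv2.imwrite('pics/k2.png',cv2.resize(v,None,fx=8,fy=8,interpolation=0))
```

```text
[0.5654 0.0739 0.0893]
stripe yaw 19.103632 [572.12578773  73.84637755] 48
L 22.579271 [572.1208    65.793236]
R 17.881987 [568.90985  80.88258]
stripe yaw 17.894152 [573.23153694  74.03070025] 117
L -12.065054 [569.00793  59.50074]
R 17.34278 [563.9047   79.74729]
```

View pics/k2.png

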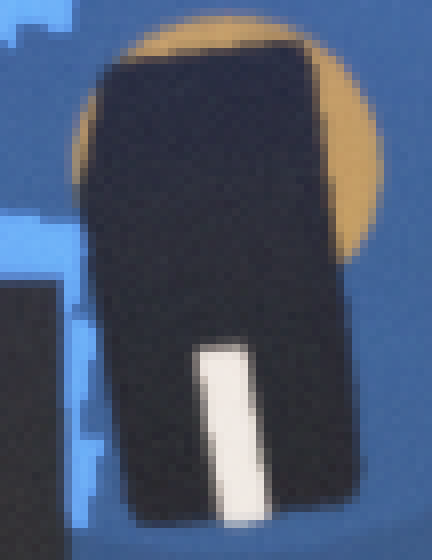

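Run:
```python
from m import *
import pickle
a,b=pickle.load(open('ab.pkl','rb'))
yw=lambda p,q:np.degrees(np.arctan2(*(q-p)[1::-1]))
P={n:onz(a,*uv,.075) for n,uv in dict(A=(209.4,213.4),B=(250.6,279),C=(303,154.5),D=(347,216.5)).items()}
print({k:v[:2].round(4).tolist() for k,v in P.items()})
print('y-edges',yw(P['C'],P['A'])-90,yw(P['D'],P['B'])-90,'x-edges',yw(P['B'],P['A']),yw(P['D'],P['C']))
for f,r in(('w1.pkl',((103,162),(329,116),(352,265))),('w2.pkl',((32,162),(300,106),(360,116)))):
    c=pickle.load(open(f,'rb'));p=[onz(c,*x,.075) for x in r]
    print(f,yw(p[0],p[1])-90,yw(p[1],p[2]),[np.linalg.norm(p[1]-p[i]) for i in(0,2)])
# screws/ticks: white ticks on dial in w1 lie on circle about the well
c=pickle.load(open('w1.pkl','rb'));im=c['color']
w=(im.min(2)>170).astype(np.uint8);w[:160]=0;w[256:]=0;w[:,:225]=0;w[:,340:]=0
k,l,s,ce=cv2.connectedComponentsWithStats(w)
T=np.array([onz(c,*ce[i],.075)[:2]*1000 for i in range(1,k) if s[i,4]>8 and np.hypot(*(ce[i]-[284,203]))>30])
A=np.c_[2*T,np.ones(len(T))];x=np.linalg.lstsq(A,(T**2).sum(1),rcond=None)[0]
print('centre',x[:2],'r',np.sqrt(x[2]+x[0]**2+x[1]**2),np.sort(np.degrees(np.arctan2(T[:,1]-x[1],T[:,0]-x[0]))).round(1))
```

```text
{'A': [0.6119, 0.1437], 'B': [0.4885, 0.0945], 'C': [0.6845, -0.0371], 'D': [0.5597, -0.0875]}
y-edges 21.857570909100858 21.37479109952352 x-edges 21.750314740142827 21.995387741668175
w1.pkl 21.45279356886938 21.542654698077 [np.float64(0.19439377408298822), np.float64(0.13450580386857683)]
w2.pkl 21.55444394491019 91.2883450152211 [np.float64(0.12765330782629117), np.float64(0.0275723968544451)]
centre [567.22423846  72.14144008] r 41.33505550865688 [-98.4 -68.3 -38.2  -8.1  51.7  81.4 111.7 141.5]
```

The box yaw is 21.6° by three independent measures (edges, mark, dial ticks), and the well centre is (567.2, 72.3). The sharper close view puts the stripe at about 17.7°, so I turn the tool by +0.127 rad and let it settle.

apply_moves --pt "1 -1 0 0 0 0.064" --pt "0 0 0 0 0 0.063" --pt "0 0 0 0 0 0" --pt "0 0 0 0 0 0"

```text
time_s: 2.87
eef_pos: [0.5683, 0.0732, 0.0917]
ee_rot: [[-0.954, -0.3, 0.001], [-0.3, 0.954, 0.001], [-0.002, 0.0, -1.0]]
ft_force: [-0.1, 0.7, -0.7]
opening: 0.253
```

apply_moves --pt "-1 -1 0 0 0 0" --pt "0 0 -8 0 0 0" --pt "0 0 0 0 0 0" --pt "0 0 0 0 0 0"

```text
time_s: 3.2
eef_pos: [0.5663, 0.072, 0.0822]
ee_rot: [[-0.954, -0.301, -0.001], [-0.301, 0.954, -0.0], [0.001, -0.0, -1.0]]
ft_force: [0.4, -0.3, 0.4]
opening: 0.248
```

Now I go down into the well.

apply_moves --pt "0.8 0.2 -6 0 0 0" --pt "0 0 -6 0 0 0" --pt "0 0 -6 0 0 0" --pt "0 0 -6 0 0 0" --pt "0 0 -6 0 0 0" --pt "0 0 -6 0 0 0" --pt "0 0 -3 0 0 0" --pt "0 0 0 0 0 0" --pt "0 0 0 0 0 0"

```text
time_s: 3.95
eef_pos: [0.5675, 0.0723, 0.0435]
ee_rot: [[-0.953, -0.302, -0.0], [-0.302, 0.953, -0.0], [0.0, 0.0, -1.0]]
ft_force: [-0.6, 0.4, 1.4]
opening: 0.25
```

apply_moves --pt "0 0 0 0 0 0" --pt "0 0 0 0 0 0" --pt "0 0 0 0 0 0" --pt "0 0 0 0 0 0" --pt "0 0 0 0 0 0" --hand 255 --grip_force 15

```text
time_s: 4.37
eef_pos: [0.5678, 0.0721, 0.044]
ee_rot: [[-0.954, -0.301, 0.001], [-0.301, 0.954, -0.0], [-0.0, -0.0, -1.0]]
ft_force: [0.9, -0.1, 0.6]
opening: 0.178
```

```bash
python3 -c "
from h import *
st()"
```

```text
time_s 4.3667
qpos [-0.0308, 0.9247, -0.3044, 1.8494, 0.5759, 0.4554, 1.1313]
eef_pos [0.5678, 0.0721, 0.044]
ee_rot [[-0.9535, -0.3013, 0.0005], [-0.3013, 0.9535, -0.0001], [-0.0005, -0.0002, -1.0]]
ft_force [0.8989, -0.0888, 0.6167]
torque [-0.0593, -0.0906, -0.0139]
opening 0.178
```

The opening is 15.7 mm, so the knob is held. I turn clockwise 0.32 rad first, which stays short of any possible stop, and check the torque baseline.

apply_moves --pt "0 0 0 0 0 -0.04" --pt "0 0 0 0 0 -0.04" --pt "0 0 0 0 0 -0.04" --pt "0 0 0 0 0 -0.04" --pt "0 0 0 0 0 -0.04" --pt "0 0 0 0 0 -0.04" --pt "0 0 0 0 0 -0.04" --pt "0 0 0 0 0 -0.04" --pt "0 0 0 0 0 0"

```text
time_s: 5.12
eef_pos: [0.5679, 0.0721, 0.044]
ee_rot: [[-1.0, 0.015, 0.001], [0.015, 1.0, -0.0], [-0.001, -0.0, -1.0]]
ft_force: [-0.9, -0.6, 0.3]
opening: 0.177
```

```bash
cat > t.py <<'E'
from h import *
T=[];F=[]
for i in range(5):
    s=robot.get_state();T.append(s['torque']);F.append(s['ft_force']);robot.capture('wrist')
s=robot.get_state();T.append(s['torque']);F.append(s['ft_force']);E=np.array(s['ee_rot'])
print('t',s['time_s'],'pos',np.round(s['eef_pos'],4),'yaw',np.degrees(np.arctan2(-E[1,0],-E[0,0])).round(2),'T',np.mean(T,0).round(4),'sd',np.std(T,0).round(4),'Tz',np.array(T)[:,2].round(3),'F',np.mean(F,0).round(2),'q7',s['qpos'][6].round(3) if hasattr(s['qpos'][6],'round') else s['qpos'][6],'open',round(float(s['opening']),3))
E
python3 t.py
```

```text
t 5.3667 pos [0.5679 0.0721 0.044 ] yaw -0.77 T [-0.2118 -0.1239  0.0183] sd [0.0406 0.0341 0.0265] Tz [ 0.024  0.039  0.023 -0.024 -0.006  0.055] F [ 0.11 -1.62  1.6 ] q7 0.922 open 0.179
```

apply_moves --pt "0 0 0 0 0 -0.04" --pt "0 0 0 0 0 -0.04" --pt "0 0 0 0 0 -0.04" --pt "0 0 0 0 0 0"

```text
time_s: 5.7
eef_pos: [0.5679, 0.0721, 0.044]
ee_rot: [[-0.991, 0.134, 0.001], [0.134, 0.991, -0.0], [-0.001, -0.0, -1.0]]
ft_force: [0.3, -1.1, 2.9]
opening: 0.181
```

```bash
python3 t.py
```

```text
t 5.95 pos [0.5679 0.0721 0.0439] yaw -7.63 T [-0.3793 -0.1773  0.0265] sd [0.0351 0.0241 0.0372] Tz [ 0.001  0.095  0.046  0.036 -0.01  -0.008] F [ 0.85 -1.94  3.12] q7 0.846 open 0.181
```

apply_moves --pt "0 0 0 0 0 -0.035" --pt "0 0 0 0 0 -0.035" --pt "0 0 0 0 0 0"

```text
time_s: 6.2
eef_pos: [0.5679, 0.0721, 0.0439]
ee_rot: [[-0.979, 0.205, 0.001], [0.205, 0.979, -0.0], [-0.001, -0.0, -1.0]]
ft_force: [0.9, -0.7, 4.3]
opening: 0.179
```

```bash
python3 t.py
```

```text
t 6.45 pos [0.5679 0.0721 0.0439] yaw -11.68 T [-0.5777 -0.2319  0.0193] sd [0.0153 0.0268 0.0195] Tz [-0.015  0.019  0.044  0.035  0.006  0.026] F [ 1.14 -2.56  4.83] q7 0.802 open 0.18
```

apply_moves --pt "0 0 0 0 0 0" --pt "0 0 0 0 0 0" --pt "0 0 0 0 0 0"

```text
time_s: 6.7
eef_pos: [0.5679, 0.0721, 0.0439]
ee_rot: [[-0.979, 0.202, 0.001], [0.202, 0.979, -0.0], [-0.001, -0.0, -1.0]]
ft_force: [0.6, -2.7, 4.9]
opening: 0.179
```

```bash
python3 t.py
```

```text
t 6.95 pos [0.5678 0.0721 0.0439] yaw -11.67 T [-0.5516 -0.235   0.0305] sd [0.026  0.0385 0.0432] Tz [ 0.034  0.088 -0.003 -0.028  0.084  0.008] F [ 1.07 -2.64  5.18] q7 0.802 open 0.18
```

apply_moves --pt "0 0 0.4 0 0 -0.035" --pt "0 0 0 0 0 -0.035" --pt "0 0 0 0 0 0"

```text
time_s: 7.2
eef_pos: [0.5678, 0.0721, 0.044]
ee_rot: [[-0.962, 0.273, 0.0], [0.273, 0.962, -0.0], [-0.0, -0.0, -1.0]]
ft_force: [1.6, -2.7, 0.4]
opening: 0.182
```

```bash
python3 t.py
```

```text
t 7.45 pos [0.5678 0.0721 0.044 ] yaw -15.69 T [-0.6288 -0.5893  0.027 ] sd [0.0382 0.0645 0.0322] Tz [ 0.02   0.037 -0.008 -0.012  0.044  0.082] F [ 2.53 -3.19  0.06] q7 0.759 open 0.18
```

apply_moves --pt "0.2 -0.3 0 0 0 -0.035" --pt "0 0 0 0 0 -0.035" --pt "0 0 0 0 0 0"

```text
time_s: 7.7
eef_pos: [0.5678, 0.0721, 0.044]
ee_rot: [[-0.941, 0.339, 0.0], [0.339, 0.941, 0.0], [0.0, 0.0, -1.0]]
ft_force: [3.5, -3.3, -1.4]
opening: 0.178
```

```bash
python3 t.py
```

```text
t 7.95 pos [0.5678 0.0721 0.044 ] yaw -19.69 T [-0.5676 -0.6873  0.0044] sd [0.0277 0.0271 0.0208] Tz [-0.012 -0.009  0.023  0.007 -0.021  0.038] F [ 3.14 -2.84 -1.5 ] q7 0.716 open 0.184
```

apply_moves --pt "0.3 -0.2 0 0 0 -0.035" --pt "0 0 0 0 0 -0.035" --pt "0 0 0 0 0 0"

```text
time_s: 8.2
eef_pos: [0.5678, 0.072, 0.044]
ee_rot: [[-0.915, 0.404, -0.0], [0.404, 0.915, 0.0], [0.0, 0.0, -1.0]]
ft_force: [2.1, -1.4, -2.2]
opening: 0.179
```

```bash
python3 t.py
```

```text
t 8.45 pos [0.5678 0.072  0.0441] yaw -23.69 T [-0.3829 -0.4962  0.0299] sd [0.0348 0.037  0.0343] Tz [ 0.067 -0.012  0.008  0.005  0.083  0.028] F [ 2.4  -1.92 -2.26] q7 0.674 open 0.178
```

apply_moves --pt "0.2 -0.2 -0.1 0 0 -0.035" --pt "0 0 0 0 0 -0.035" --pt "0 0 0 0 0 0"

```text
time_s: 8.7
eef_pos: [0.5679, 0.0719, 0.044]
ee_rot: [[-0.884, 0.467, -0.001], [0.467, 0.884, 0.0], [0.001, -0.0, -1.0]]
ft_force: [1.1, -1.0, -2.4]
opening: 0.181
```

```bash
python3 t.py
```

```text
t 8.95 pos [0.5679 0.072  0.044 ] yaw -27.69 T [-0.0872 -0.1495  0.0126] sd [0.0372 0.0589 0.0313] Tz [ 0.075 -0.012 -0.015 -0.01   0.019  0.019] F [ 0.58 -0.64 -1.26] q7 0.631 open 0.181
```

apply_moves --pt "0.1 -0.1 -0.1 0 0 -0.035" --pt "0 0 0 0 0 -0.035" --pt "0 0 0 0 0 0"

```text
time_s: 9.2
eef_pos: [0.5679, 0.0719, 0.044]
ee_rot: [[-0.849, 0.528, -0.001], [0.528, 0.849, 0.0], [0.001, -0.0, -1.0]]
ft_force: [-0.6, 0.9, 0.9]
opening: 0.178
```

```bash
python3 t.py
```

```text
t 9.45 pos [0.568  0.0719 0.044 ] yaw -31.7 T [0.2043 0.2688 0.0161] sd [0.0462 0.0867 0.0222] Tz [ 0.056  0.008 -0.011  0.024  0.024 -0.005] F [-1.36  0.83  1.07] q7 0.589 open 0.181
```

apply_moves --pt "0 0 0 0 0 -0.035" --pt "0 0 0 0 0 -0.035" --pt "0 0 0 0 0 0"

```text
time_s: 9.7
eef_pos: [0.568, 0.0718, 0.0439]
ee_rot: [[-0.81, 0.586, -0.001], [0.586, 0.81, 0.0], [0.001, -0.0, -1.0]]
ft_force: [-3.3, 1.6, 3.0]
opening: 0.181
```

```bash
python3 t.py
```

```text
t 9.95 pos [0.568  0.0718 0.0439] yaw -35.72 T [0.464  0.6124 0.0221] sd [0.0678 0.0622 0.0261] Tz [ 0.067  0.029  0.025  0.011  0.022 -0.022] F [-2.76  1.75  2.69] q7 0.547 open 0.179
```

apply_moves --pt "-0.2 0.2 0.2 0 0 -0.035" --pt "0 0 0 0 0 -0.035" --pt "0 0 0 0 0 0"

```text
time_s: 10.2
eef_pos: [0.568, 0.0718, 0.044]
ee_rot: [[-0.767, 0.641, -0.0], [0.641, 0.767, 0.0], [0.0, -0.0, -1.0]]
ft_force: [-3.0, 1.8, 0.6]
opening: 0.176
```

```bash
python3 t.py
```

```text
t 10.45 pos [0.568  0.0719 0.044 ] yaw -39.73 T [0.5126 0.5621 0.1359] sd [0.0189 0.0289 0.0288] Tz [0.135 0.151 0.097 0.113 0.188 0.133] F [-2.9   2.57  0.11] q7 0.504 open 0.182
```

The torque about z rose from about 0.02 to 0.136 N m in all six readings. That is a wind-up of about 0.09 rad, so the knob is on the stop and well short of forcing it. Turning back 61.3° to the mark, undoing the small position trims on the way.

apply_moves --pt "-0.03 0.03 -0.02 0 0 0.0535" --pt "-0.03 0.03 -0.02 0 0 0.0535" --pt "-0.03 0.03 -0.02 0 0 0.0535" --pt "-0.03 0.03 -0.02 0 0 0.0535" --pt "-0.03 0.03 -0.02 0 0 0.0535" --pt "-0.03 0.03 -0.02 0 0 0.0535" --pt "-0.03 0.03 -0.02 0 0 0.0535" --pt "-0.03 0.03 -0.02 0 0 0.0535" --pt "-0.03 0.03 -0.02 0 0 0.0535" --pt "-0.03 0.03 -0.02 0 0 0.0535" --pt "-0.03 0.03 -0.02 0 0 0.0535" --pt "-0.03 0.03 -0.02 0 0 0.0535" --pt "-0.03 0.03 -0.02 0 0 0.0535" --pt "-0.03 0.03 -0.02 0 0 0.0535" --pt "-0.03 0.03 -0.02 0 0 0.0535" --pt "-0.03 0.03 -0.02 0 0 0.0535" --pt "-0.03 0.03 -0.02 0 0 0.0535" --pt "-0.03 0.03 -0.02 0 0 0.0535" --pt "-0.03 0.03 -0.02 0 0 0.0535" --pt "-0.03 0.03 -0.02 0 0 0.0535"

```text
time_s: 12.12
eef_pos: [0.568, 0.0721, 0.044]
ee_rot: [[-0.93, -0.369, 0.001], [-0.369, 0.93, 0.0], [-0.001, -0.0, -1.0]]
ft_force: [-2.7, 0.4, 2.4]
opening: 0.18
```

apply_moves --pt "0 0 0 0 0 0" --pt "0 0 0 0 0 0" --pt "0 0 0 0 0 0"

```text
time_s: 12.37
eef_pos: [0.568, 0.0721, 0.0439]
ee_rot: [[-0.931, -0.366, 0.001], [-0.366, 0.931, 0.0], [-0.001, -0.0, -1.0]]
ft_force: [-2.9, 1.4, 4.2]
opening: 0.181
```

```bash
python3 t.py
```

```text
t 12.6167 pos [0.5679 0.072  0.0439] yaw 21.52 T [ 0.3475  0.5281 -0.0186] sd [0.0453 0.0447 0.0364] Tz [ 0.03  -0.055  0.025 -0.026 -0.067 -0.018] F [-2.27  0.76  4.22] q7 1.177 open 0.177
```

apply_moves --pt "-0.2 0 0.2 0 0 0" --pt "0 0 0 0 0 0"

```text
time_s: 12.78
eef_pos: [0.5679, 0.0721, 0.0439]
ee_rot: [[-0.93, -0.367, 0.001], [-0.367, 0.93, -0.0], [-0.001, -0.0, -1.0]]
ft_force: [-0.6, 0.7, 3.1]
opening: 0.179
```

apply_moves --pt "0 0 0 0 0 0" --pt "0 0 0 0 0 0" --pt "0 0 0 0 0 0" --pt "0 0 0 0 0 0" --hand 191

```text
time_s: 13.12
eef_pos: [0.5676, 0.072, 0.0438]
ee_rot: [[-0.93, -0.367, 0.0], [-0.367, 0.93, -0.0], [-0.0, -0.0, -1.0]]
ft_force: [-0.1, 0.2, -0.2]
opening: 0.246
```

apply_moves --pt "0 0 5 0 0 0" --pt "0 0 8 0 0 0" --pt "0 0 12 0 0 0" --pt "0 0 15 0 0 0" --pt "0 0 20 0 0 0" --pt "0 0 20 0 0 0" --pt "0 0 20 0 0 0" --pt "0 0 0 0 0 0" --pt "0 0 0 0 0 0" --pt "0 0 0 0 0 0"

```text
time_s: 13.95
eef_pos: [0.5671, 0.072, 0.144]
ee_rot: [[-0.93, -0.367, -0.0], [-0.367, 0.93, -0.0], [0.0, -0.0, -1.0]]
ft_force: [-0.4, -0.1, 1.1]
opening: 0.25
```

Run:
```python
from m import *
import pickle
st()
c=cap('wrist','w3');pickle.dump(c,open('w3.pkl','wb'))
```

```text
time_s 13.95
qpos [0.0475, 0.7772, -0.4387, 1.8075, 0.501, 0.6695, 1.266]
eef_pos [0.5671, 0.072, 0.144]
ee_rot [[-0.9301, -0.3673, -0.0002], [-0.3673, 0.9301, -0.0003], [0.0003, -0.0002, -1.0]]
ft_force [-0.4295, -0.1435, 1.1241]
torque [0.0505, 0.0441, 0.0131]
opening 0.25
```

View pics/w3.png

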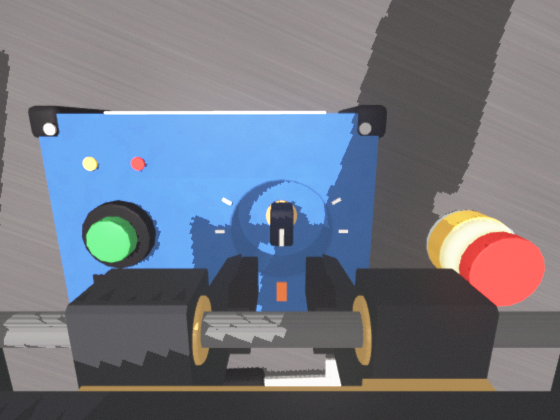

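The stripe at (281,237) is in line with the orange mark at (281,291) and the knob is undisturbed. Next I move over the button at (606,-25.4) with the fingers shut.

apply_moves --pt "7.8 -19.5 0 0 0 0" --pt "7.8 -19.5 0 0 0 0" --pt "7.8 -19.5 0 0 0 0" --pt "7.8 -19.5 0 0 0 0" --pt "7.7 -19.4 0 0 0 0" --pt "0 0 -15 0 0 0" --pt "0 0 -15 0 0 0" --pt "0 0 -10 0 0 0" --pt "0 0 0 0 0 0" --pt "0 0 0 0 0 0" --pt "0 0 0 0 0 0" --hand 255

```text
time_s: 14.92
eef_pos: [0.6064, -0.0245, 0.1042]
ee_rot: [[-0.93, -0.368, 0.0], [-0.368, 0.93, 0.0], [-0.0, 0.0, -1.0]]
ft_force: [0.5, -0.6, 0.1]
opening: -0.0
```

```bash
python3 t.py
```

```text
t 15.1667 pos [ 0.6066 -0.025   0.1046] yaw 21.56 T [ 0.041   0.0014 -0.0153] sd [0.0375 0.0156 0.0153] Tz [-0.035  0.012 -0.011 -0.009 -0.02  -0.029] F [-0.03 -0.02  0.23] q7 1.423 open 0.005
```

Now I press: down 15 mm to about z 0.0896, then check the force.

apply_moves --pt "-0.5 -0.4 -5 0 0 0" --pt "0 0 -4 0 0 0" --pt "0 0 -3 0 0 0" --pt "0 0 -3 0 0 0" --pt "0 0 0 0 0 0" --pt "0 0 0 0 0 0"

```text
time_s: 15.67
eef_pos: [0.6063, -0.0255, 0.0913]
ee_rot: [[-0.93, -0.367, 0.002], [-0.367, 0.93, -0.001], [-0.001, -0.002, -1.0]]
ft_force: [-4.3, -0.1, 19.6]
opening: 0.005
```

```bash
python3 t.py
```

```text
t 15.9167 pos [ 0.6063 -0.0255  0.0913] yaw 21.55 T [-0.1145  0.9843  0.0085] sd [0.0229 0.0144 0.0315] Tz [ 0.017 -0.028 -0.023  0.04  -0.011  0.055] F [-4.12 -0.51 19.8 ] q7 1.411 open 0.003
```

20 N at z 0.0913 is stiffer than the button's spring should be, so I back off slightly and look.

apply_moves --pt "0 0 0.8 0 0 0" --pt "0 0 0 0 0 0"

```text
time_s: 16.08
eef_pos: [0.6062, -0.0255, 0.0913]
ee_rot: [[-0.93, -0.367, 0.001], [-0.367, 0.93, -0.001], [-0.001, -0.001, -1.0]]
ft_force: [-3.1, -0.4, 14.0]
opening: 0.004
```

```bash
python3 t.py
python3 - <<'E'
from m import *
a=cap('wrist')['color'];b=cap('scene')['color']
cv2.imwrite('pics/p.png',np.hstack([a[180:420,60:460],cv2.resize(b[140:260,170:370],None,fx=2,fy=2,interpolation=2)])[:,:,::-1])
E
```

```text
t 16.3333 pos [ 0.6062 -0.0255  0.0913] yaw 21.55 T [-0.0712  0.6414  0.0067] sd [0.0411 0.0302 0.038 ] Tz [-0.035  0.004  0.068  0.009  0.036 -0.041] F [-3.14 -0.5  13.9 ] q7 1.411 open 0.005
```

View pics/p.png

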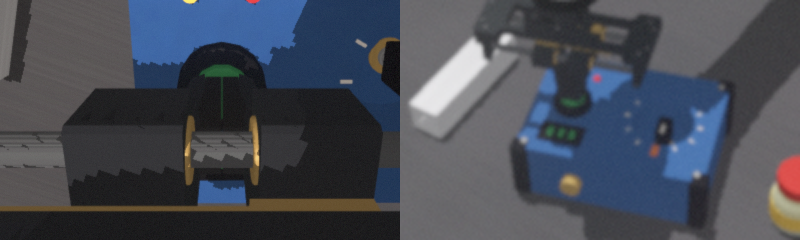

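The height stays at 0.0913 while the force falls from 20 to 14 N, so this is a rigid contact: either the button's bottom stop or the collar. I raise in steps and record force against height to see which.

apply_moves --pt "0 0 1 0 0 0" --pt "0 0 0 0 0 0" --pt "0 0 0 0 0 0"

```text
time_s: 16.68
eef_pos: [0.6062, -0.0255, 0.0915]
ee_rot: [[-0.93, -0.367, 0.001], [-0.367, 0.93, -0.0], [-0.001, -0.001, -1.0]]
ft_force: [-1.3, -0.7, 8.0]
opening: 0.006
```

```bash
python3 t.py
```

```text
t 16.9333 pos [ 0.6062 -0.0255  0.0915] yaw 21.55 T [-0.0352  0.2474  0.005 ] sd [0.051  0.0311 0.0261] Tz [-0.013  0.036 -0.035  0.012  0.037 -0.008] F [-1.34 -0.49  8.11] q7 1.412 open 0.005
```

apply_moves --pt "0 0 1.5 0 0 0" --pt "0 0 0 0 0 0" --pt "0 0 0 0 0 0"

```text
time_s: 17.18
eef_pos: [0.6062, -0.0255, 0.0924]
ee_rot: [[-0.93, -0.367, 0.001], [-0.367, 0.93, 0.0], [-0.001, -0.0, -1.0]]
ft_force: [0.1, 0.6, 3.4]
opening: 0.007
```

```bash
python3 t.py
```

```text
t 17.4333 pos [ 0.6062 -0.0255  0.0923] yaw 21.55 T [-0.0305 -0.1381 -0.0074] sd [0.0177 0.045  0.0359] Tz [-0.014 -0.039  0.054 -0.057 -0.003  0.014] F [ 0.42 -0.21  3.98] q7 1.413 open 0.002
```

apply_moves --pt "0 0 2 0 0 0" --pt "0 0 0 0 0 0" --pt "0 0 0 0 0 0"

```text
time_s: 17.68
eef_pos: [0.6061, -0.0255, 0.0943]
ee_rot: [[-0.93, -0.367, 0.001], [-0.367, 0.93, 0.0], [-0.001, -0.0, -1.0]]
ft_force: [2.2, -0.9, 3.9]
opening: 0.007
```

```bash
python3 t.py
```

```text
t 17.9333 pos [ 0.6061 -0.0255  0.0943] yaw 21.55 T [-0.0948 -0.4181  0.0054] sd [0.03   0.0418 0.025 ] Tz [-0.014 -0.036  0.04   0.002  0.021  0.019] F [ 2.03 -0.6   3.27] q7 1.415 open 0.006
```

apply_moves --pt "0 0 2 0 0 0" --pt "0 0 0 0 0 0" --pt "0 0 0 0 0 0"

```text
time_s: 18.18
eef_pos: [0.6055, -0.0255, 0.0962]
ee_rot: [[-0.93, -0.367, -0.001], [-0.367, 0.93, 0.0], [0.001, 0.0, -1.0]]
ft_force: [0.9, -1.0, 1.6]
opening: 0.005
```

```bash
python3 t.py
```

```text
t 18.4333 pos [ 0.6055 -0.0254  0.0961] yaw 21.56 T [ 0.0198 -0.2513 -0.0019] sd [0.0285 0.0527 0.0173] Tz [ 0.005  0.024 -0.017 -0.003 -0.029  0.008] F [ 1.03 -0.26  1.78] q7 1.417 open 0.003
```

The force follows the button's own spring (about 0.8 N/mm, contact from z of about 0.098) down to a hard stop at about 0.0915. The shut tips therefore reach about 5 mm past the nominal TCP, and the button did go fully down. I lift clear and check.

apply_moves --pt "0 0 10 0 0 0" --pt "0 0 20 0 0 0" --pt "0 0 25 0 0 0" --pt "0 0 25 0 0 0" --pt "-20 -20 20 0 0 0" --pt "-20 -30 10 0 0 0" --pt "-20 -30 0 0 0 0" --pt "-20 -30 0 0 0 0" --pt "-20 -30 0 0 0 0" --pt "0 0 0 0 0 0" --pt "0 0 0 0 0 0" --pt "0 0 0 0 0 0"

```text
time_s: 19.43
eef_pos: [0.5058, -0.1648, 0.2066]
ee_rot: [[-0.93, -0.368, 0.0], [-0.368, 0.93, 0.001], [-0.0, 0.001, -1.0]]
ft_force: [0.5, 0.4, 0.9]
opening: 0.007
```

```bash
python3 t.py
python3 - <<'E'
from m import *
b=cap('scene')['color'];a=cap('top')['color']
cv2.imwrite('pics/f.png',np.hstack([cv2.resize(a[110:310,130:430],(400,267)),cv2.resize(b[130:310,160:400],(400,267))])[:,:,::-1])
E
```

```text
t 19.6833 pos [ 0.5064 -0.1641  0.2063] yaw 21.69 T [ 0.0764  0.0093 -0.0013] sd [0.04  0.028 0.033] Tz [ 0.026 -0.007 -0.022  0.038  0.017 -0.06 ] F [0.17 0.   0.47] q7 1.7 open 0.004
```

View pics/f.png

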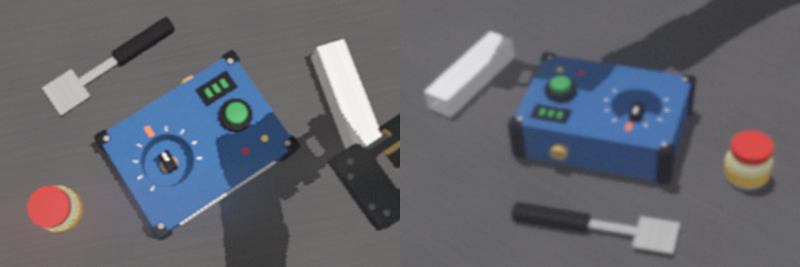

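The button is out again, the bystanders look unmoved and the gripper is clear, so I hand in.

```bash
python3 -c "
from h import *
print(robot.finish_job())"
```

```text
the job is handed in; nothing more can be done
None
```

I turned the knob clockwise to its end stop, brought it back to the orange mark, pressed the green button and handed the job in at about 20 s. The hand-in gave no verdict.

- **End stop:** I felt it at a tool yaw of about −39.7°. The torque about z rose from about 0.02 to 0.136 N m, a wind-up of about 0.09 rad, and stayed there for the readings.
- **Orange mark:** I turned the knob back to yaw 21.5°; the box sits at 21.6°. After I let go, the wrist view showed the stripe in line with the mark.
- **Green button:** The force followed the button's spring down to a hard stop, so I judge it went fully down. After I lifted off, the last pictures showed it out again, and the force on the tool read near zero.
- **Bystanders:** The last pictures showed no visible movement. I did not measure this, and the gripper hid one end of the tube in the top view.

Three checks disagreed or came close to a limit:
- **Contact height:** The button's hard stop came about 4 mm higher than the given sizes say, as if the shut fingertips reach past the nominal tool point.
- **Press force:** It briefly settled at 19.8 N in total, close to the 20 N jam limit. Part of that was the button's own spring, and I backed off at once.
- **Starting angle:** My first rough reading from the top view put the knob about 12° past the mark. The closer wrist view gave about 4°, and I used that.

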